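# Seat the socket plug with the depth rod and set the transfer gauge

### The arm

A 6-joint arm with a two-finger parallel gripper is mounted at the origin on the work surface. World frame = base frame: x ahead of the robot, y to its left, z up, the work surface at z = 0. Lengths are in m, angles in rad, forces in N, time in s.
With the tool pointing down it reaches from about 0.3 to 0.775 m from the base axis. Payload 14.6 kg.
Tool frame: the origin (TCP) lies midway between the tips of the shut fingers; the grasp point (between the pads) lies 19 mm behind it (ctrl.tcp_to_grasp is the distance from the TCP to the grasp point, in m); x points along the fingers, y is the direction in which the jaws open and shut, and the axes are right-handed (so a half turn about x gives the same grasp; the last joint's range is limited). The gripper opens to 94 mm and grips with 3 to 60 N. Pads are 16 mm wide; open, the fingers measure 119 mm over their backs; the gripper's body (75 mm by 177 mm) begins 78 mm behind the grasp point.
Start: joints at [-1.174, 0.3, 1.521, -0, 1.321, -0.067], TCP at [0.246, -0.492, 0.205] pointing down, gripper open.
Joint ranges: [-3.03, 3.03], [-0.79, 2.21], [0.23, 2.52], [-1.04, 4.18], [0, 3.07], [-2.55, 2.55]. Speed limits (rad/s): [2.22, 2.22, 2.57, 3.14, 3.14, 3.14].

### API

Orientations are given as [roll, pitch, yaw] about the fixed x, y, z axes, in that order (R = Rz(yaw) Ry(pitch) Rx(roll)).
In Python, from station import ctrl gives the robot as it stands.
- The arm moves only by the tool jog_arm, never from a script. Its argument "rows" is one flat list of numbers, 7 for each row, row after row: the shift along the world's x, y, z in m, then the turn, a rotation vector about the world's x, y, z in degrees, then the closure, from 0 (fully open) to 1 (shut). A call has 1 to 8 rows; each row shifts and turns the commanded pose from where the row before left it; what a row does not reach is not made up. A row lasts 1/12 s, in which the tool goes at most 41.7 mm and 7.16 degrees, less where a joint would pass 70% of its speed; a pose out of reach is approached as far as the arm can. A call with a gripper value outside its range is refused whole. The fingers move at their own pace and stop on an object; "squeeze" is the grip in N (left out, the last holds). Time passes only in rows, so rows that do not move let the fingers close. It gives the time, the measured TCP pose, the force and the opening at its end, in the units of the state.
- ctrl.get_obs(): the state, without advancing time (a new reading comes with each control period).
- ctrl.camera(name): name is "scene" or "top" or "wrist"; returns (picture, depth): 420x560x3 uint8, red, green, blue; 420x560 float32, m along the optical axis (not along the pixel's ray), 0 where there is no reading.
- ctrl.camera_model(name): a dict with "K" (3x3 intrinsics, pixels), "extrinsics" (4x4, takes a point from camera to world coordinates). Camera axes: x right, y down, z forward; pixel columns grow to the right and rows downward; lengths in m; the calibration is good to about 2 mm. The wrist camera is an equidistant fisheye: a pixel r from the principal point sees the ray r / f radians off the axis. A picture is of the moment at which its call begins: read the wrist's pose just before it. camera_model takes no time and is no camera call; for the wrist camera it gives the pose at the moment of the call.
- ctrl.hand_in(): hands the job in, once; it reports no verdict.
The state is a dict: "time_s": time; "qpos": joint angles; "joint_vel": joint speeds; "tau": joint torques, N m; "ee_pos": TCP position; "eef_rot": TCP orientation; "force": force on the tool from outside, world axes, zero at the start; "moment": the same for the moment, N m; "grip_width": finger opening in m.
Only numpy, scipy, OpenCV 4.12 (cv2) and the standard library are available. Lean on these libraries where they do the work, as an engineer would, in place of code of your own. Each camera call takes 0.05 s, during which the arm holds its last target.

### The job

Take the depth rod out of its stand and slide it into the bore of the clamped rack leg, pushing the tight plug inside gently (never more than 25 N) until it bottoms fully home on its hidden step. Leave the rod standing in the bore on the plug, read how much of it sticks out, and set the yellow transfer gauge beside it to that length, so that the gauge's top is level with the rod's top. Let go of everything and leave the other things on the bench alone.

Things in the scene. Friction and masses are not known exactly. Their poses are not given: they have to be found in the camera images.
- fixture: Fixed blue bench fixture, base plate 110 (x) by 250 (y) by 12 mm; origin at the centre of its underside, z up. At its own y = -60 mm a square steel rack-leg end, 54 by 54 mm, top 100 mm above the table, is held in jaws 54 mm high, with the bore in its top. At its own y = +60 mm stands the gauge's grey sleeve, 38 mm across, top also at 100 mm.
- bore_mouth (a point): Centre of the mouth of the bore (16.5 mm wide, 2 mm chamfer) at the leg's top face, the rim. A hidden plastic plug inside, face 20 to 70 mm down, slides 8 to 18 mm under about 6 N of drag, more than the rod's weight, then stops on a firm rubber-faced step (gives 1 mm per 12 N), its face 38 to 78 mm below the rim. It stays where pushed. Over 25 N from the rod spoils it.
- gauge (a joint): How far the gauge's stem is drawn up from its sleeve, 0 to 0.075 m, positive up; starts between 0 and 0.014. The gauge's top is 50 mm above the level of the rim at 0, so its length above the rim is 50 mm plus this value. Friction of about 5 N holds it where it is left.
- gauge_top (a point): Centre of the flat top of the gauge's yellow cap, a round cap 26 mm across and 22 mm high on a 12 mm stem, to be gripped by its sides; z up, moves with the stem.
- rod: Depth rod: straight round aluminium rod, 14 mm across, 150 mm long, about 140 g, chamfered foot, red band at the top 12 mm, thin black rings every 10 mm. Origin at the centre of its foot, z along the rod towards the top. It starts upright in its stand, foot 20 mm above the table.
- rod_top (a point): Centre of the rod's top face, 150 mm above the foot along the rod.
- rod_stand: Fixed wooden block 80 by 80 by 55 mm with a 16 mm hole 35 mm deep in its middle that holds the rod; origin at the centre of its underside.
- bottle: White bottle with blue cap, 60 mm across, 150 mm high, standing; origin at the centre of its underside. Leave alone.
- tape: Cardboard core of a tape roll, 90 mm across, 45 mm high, flat on the table; origin at the centre of its underside. Leave alone.
- caster: Small castor wheel lying on its side, about 110 mm long from the wheel (56 mm across) to the stem's end, 34 mm high; origin on the table under its middle, stem towards its own -y. Leave alone.

How it is judged:
By the outcome, as a careful person would: the job done as asked, in the order asked, and still so for the second after the job is handed in, with the robot touching nothing.
It also fails if it takes over 67 s, if anything falls off the work surface, if the arm or the gripper's body presses on something with over 40 N, if the wrist force passes 120 N, or if a joint passes its speed limit or range.

## Working session

There is one attempt and no reset: what is moved stays moved. The work goes in short steps, Python scripts to look and compute and a tool call to move; the robot and the scene stay as the last step left them, time stands still between calls to the robot, and variables do not carry over. Pictures are saved under pics/ and viewed, and the job is handed in when it is done.

Besides the shell and the picture viewer there is one more tool, called after "Emit:" in YAML: its name, and indented under it one key for each argument. jog_arm: Moves the arm, as the interface text tells. Its arguments: {"type":"object","properties":{"rows":{"type":"array"},"squeeze":{"type":"number"}},"required":["rows"]}

```bash
mkdir -p pics; ls; cat > h.py <<'E'
import numpy as np, cv2
from station import ctrl
def snap(n,f):
    m=ctrl.camera_model(n); p,d=ctrl.camera(n)
    cv2.imwrite('pics/'+f+'.png',p[:,:,::-1]); np.savez('pics/'+f+'.npz',p=p,d=d,K=m['K'],E=m['extrinsics'])
    return p,d,m
def cloud(f):
    z=np.load('pics/'+f+'.npz');d=z['d'];K=z['K'];E=z['E']
    v,u=np.indices(d.shape)
    P=np.stack([(u-K[0,2])/K[0,0]*d,(v-K[1,2])/K[1,1]*d,d],-1)
    return P@E[:3,:3].T+E[:3,3], z['p'], d
E
python3 - <<'E'
from h import *
for n in ['scene','top','wrist']:
    p,d,m=snap(n,n+'0'); print(n,m['K'],m['extrinsics'])
print(ctrl.get_obs())
E
```

```text
pics
scene [[468.89213968   0.         284.75330545]
 [  0.         468.89213968 212.03545552]
 [  0.           0.           1.        ]] [[-0.81591039  0.44773875 -0.36581451  0.91484644]
 [ 0.5780828   0.62022878 -0.5302231   0.44742394]
 [-0.01051274 -0.64408561 -0.76488117  0.73009458]
 [ 0.          0.          0.          1.        ]]
top [[407.40712009   0.         276.05192894]
 [  0.         407.40712009 209.03107133]
 [  0.           0.           1.        ]] [[-0.01271621 -0.99178909  0.12725055  0.49415102]
 [-0.99984845  0.01109864 -0.01341272 -0.00447923]
 [ 0.01189028 -0.12740182 -0.99177991  1.01130157]
 [ 0.          0.          0.          1.        ]]
wrist [[325.1922621    0.         279.06069503]
 [  0.         325.1922621  208.62274763]
 [  0.           0.           1.        ]] [[ 0.44746504 -0.86733126 -0.21797137  0.30911119]
 [-0.89430041 -0.43433704 -0.1076016  -0.45992166]
 [-0.00134681  0.24307984 -0.97000535  0.3841162 ]
 [ 0.          0.          0.          1.        ]]
{'time_s': 0.15, 'qpos': array([-1.17359373e+00,  3.00294909e-01,  1.52144614e+00, -7.17302184e-07,
        1.32072398e+00, -6.66120178e-02]), 'joint_vel': array([ 0.00041444, -0.00220849, -0.00303318,  0.00056767,  0.00041039,
        0.00112724]), 'tau': array([ 3.48577460e-04, -5.31958437e+01, -3.52819419e+01,  7.07815122e-02,
        2.35845835e-02, -7.21132210e-05]), 'ee_pos': array([ 0.24595949, -0.49170408,  0.20504007]), 'eef_rot': array([-1.63661186,  1.56992395,  1.96879559]), 'force': array([ 0.19787011, -0.7116195 , -0.4862192 ]), 'moment': array([ 0.03281014,  0.035172  , -0.04291042]), 'grip_width': 0.09397084684076186}
```

View pics/scene0.png

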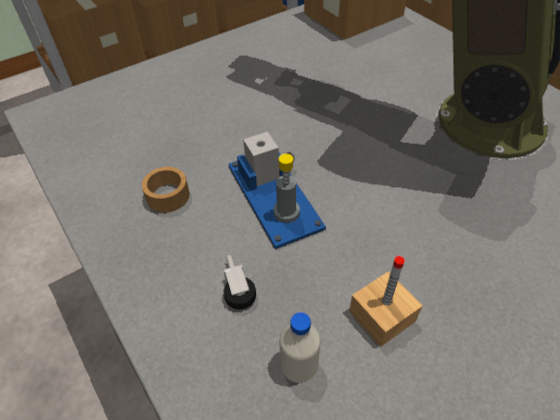

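View pics/top0.png

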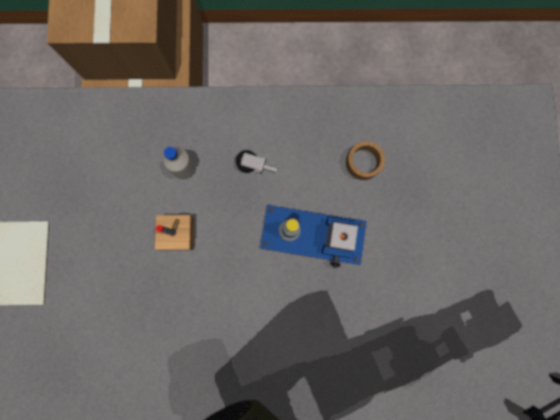

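The scene view shows the rod top (red) at (399,262), the gauge cap at (286,160) and the bore at (261,144). In the top view they are at (160,229), (292,226) and (345,237). Next I'll measure them from the depth images.

```bash
cat > a.py <<'E'
from h import *
for f,boxes in [('scene0',dict(rod=(385,250,412,275),gauge=(274,148,298,180),leg=(238,128,285,165),stand=(345,265,425,345))),('top0',dict(rod=(150,220,170,240),gauge=(280,215,303,245),leg=(325,215,365,260),stand=(150,210,195,255)))]:
    P,p,d=cloud(f); hsv=cv2.cvtColor(p,cv2.COLOR_RGB2HSV).astype(int)
    v,u=np.indices(d.shape)
    for n,(a,b,c,e) in boxes.items():
        m=(u>=a)&(u<=c)&(v>=b)&(v<=e)&(d>0)
        H,S,V=[hsv[...,i] for i in range(3)]
        if n=='rod': m&=((H<6)|(H>174))&(S>150)&(V>80)
        if n=='gauge': m&=(H>22)&(H<35)&(S>120)
        if n=='leg': m&=(abs(P[...,2]-.1)<.006)
        if n=='stand': m&=(abs(P[...,2]-.055)<.006)
        Q=P[m]; 
        if n in('rod','gauge'):
            zt=np.percentile(Q[:,2],97); t=Q[Q[:,2]>zt-.004]
            print(f,n,len(Q),'ztop',zt,'top mean',t.mean(0).round(4),'n',len(t), 'all',Q.mean(0).round(4))
        else:
            r=cv2.minAreaRect((Q[:,:2]*1000).astype(np.float32)); print(f,n,len(Q),'z',np.median(Q[:,2]),r, )
    # table height check
    print(f,'table',np.median(P[300:330,60:100][...,2]) if f=='top0' else np.median(P[300:340,180:220,2]))
    # blue plate
    m=(H>100)&(H<125)&(S>120)&(abs(P[...,2]-.012)<.005); Q=P[m]
    r=cv2.minAreaRect((Q[:,:2]*1000).astype(np.float32)); print('plate',r,len(Q))
E
python3 a.py
```

```text
scene0 rod 99 ztop 0.17112643662343163 top mean [0.5672 0.2287 0.1696] n 75 all [0.5644 0.2272 0.1631]
scene0 gauge 237 ztop 0.1608891600532761 top mean [ 0.5707 -0.047   0.1593] n 130 all [ 0.5669 -0.0517  0.1471]
scene0 leg 528 z 0.09904083148713455 ((549.6068725585938, -165.62014770507812), (58.58934020996094, 54.88070297241211), 79.28174591064453)
scene0 stand 2037 z 0.05453218368001422 ((566.9041137695312, 228.27828979492188), (80.77767181396484, 81.38429260253906), 89.31932830810547)
scene0 table -0.0006580299978986015
plate ((560.3587646484375, -104.91549682617188), (249.33200073242188, 110.3021011352539), 79.8184585571289) 2465
top0 rod 40 ztop 0.17216757419645431 top mean [0.565  0.2259 0.1702] n 38 all [0.5653 0.2267 0.1672]
top0 gauge 121 ztop 0.16237437830588755 top mean [ 0.5691 -0.0492  0.1603] n 94 all [ 0.5715 -0.0492  0.1464]
top0 leg 552 z 0.10009037252118014 ((547.7151489257812, -168.22030639648438), (54.37128829956055, 54.16462326049805), 79.69424438476562)
top0 stand 1056 z 0.0550683726935387 ((564.4901123046875, 225.6357421875), (81.09938049316406, 77.82000732421875), 89.2557144165039)
top0 table 0.00019559033004878934
plate ((559.0570068359375, -108.05528259277344), (246.2572784423828, 107.13621520996094), 79.91345977783203) 2657
```

```bash
python3 - <<'E'
import cv2
a=cv2.imread('pics/scene0.png')[120:240,210:370];b=cv2.imread('pics/top0.png')[190:280,140:380]
cv2.imwrite('pics/zs.png',cv2.resize(a,None,fx=5,fy=5,interpolation=2));cv2.imwrite('pics/zt.png',cv2.resize(b,None,fx=3.3,fy=3.3,interpolation=2))
E
```

```text
(no output)
```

View pics/zs.png

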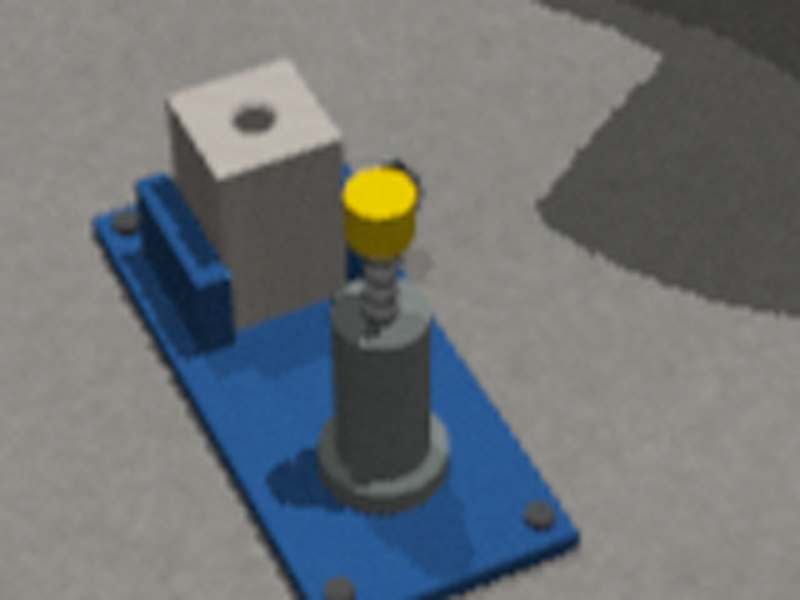

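View pics/zt.png

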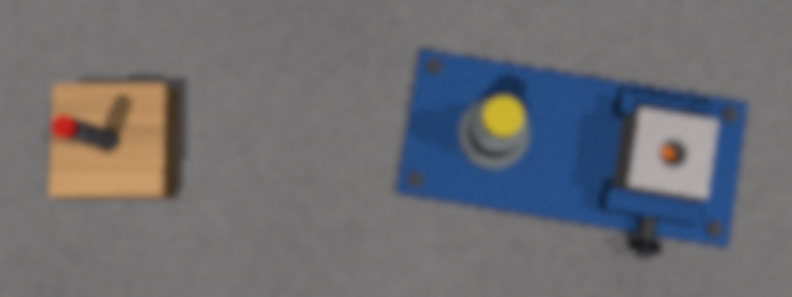

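```bash
cat >> h.py <<'E'
from scipy.spatial.transform import Rotation as Ro
def st():
    o=ctrl.get_obs(); R=Ro.from_euler('xyz',o['eef_rot']).as_matrix()
    y=R[:,1]; print('t',round(o['time_s'],2),'tcp',(o['ee_pos']*1000).round(2),'toolx',R[:,0].round(4),'jaw deg',np.degrees(np.arctan2(y[1],y[0])).round(2),'F',o['force'].round(2),'M',o['moment'].round(2),'w',round(o['grip_width']*1000,2),'q',o['qpos'].round(2))
    return o,R
E
python3 -c "
from h import *
o,R=st(); print(R, ctrl.tcp_to_grasp)"
```

```text
t 0.15 tcp [ 245.96 -491.7   205.04] toolx [-3.e-04  8.e-04 -1.e+00] jaw deg -63.43 F [ 0.2  -0.71 -0.49] M [ 0.03  0.04 -0.04] w 93.97 q [-1.17  0.3   1.52 -0.    1.32 -0.07]
[[-3.38111989e-04  4.47362979e-01 -8.94352420e-01]
 [ 8.04192128e-04 -8.94352060e-01 -4.47363103e-01]
 [-9.99999619e-01 -8.70490004e-04 -5.73746318e-05]] 0.0188
```

View pics/wrist0.png

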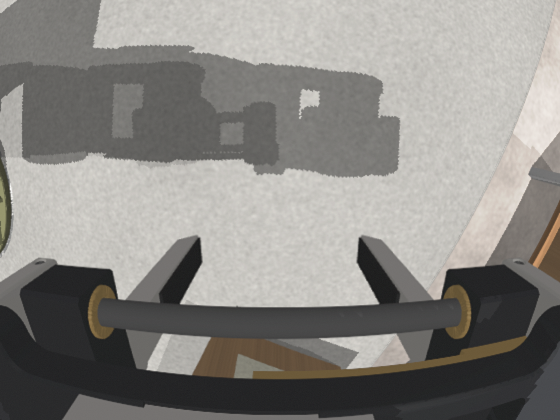

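Emit:
jog_arm:
  rows: [0.016,0.036,0.006,0,0,6.66,0,0.016,0.036,0.006,0,0,6.66,0,0.016,0.036,0.006,0,0,6.66,0,0.016,0.036,0.006,0,0,6.66,0,0.016,0.036,0.006,0,0,6.66,0,0.016,0.036,0.005,0,0,6.66,0,0.016,0.036,0.005,0,0,6.66,0,0.016,0.036,0.005,0,0,6.66,0]
  squeeze: 40

```text
time_s: 0.82
ee_pos: [0.3742, -0.202, 0.2507]
eef_rot: [1.277, 1.571, -0.465]
force: [1.4, -0.5, 0.3]
grip_width: 0.0939
```

Emit:
jog_arm:
  rows: [0.016,0.036,0,0,0,0,0,0.016,0.036,0,0,0,0,0,0.016,0.036,0,0,0,0,0,0.016,0.036,0,0,0,0,0,0.016,0.036,0,0,0,0,0,0.016,0.036,0,0,0,0,0,0.016,0.036,0,0,0,0,0,0.016,0.036,0,0,0,0,0]

```text
time_s: 1.48
ee_pos: [0.5023, 0.0862, 0.2503]
eef_rot: [-0.774, 1.571, -2.522]
force: [0.6, -0.6, -0.0]
grip_width: 0.0939
```

Emit:
jog_arm:
  rows: [0.016,0.036,0,0,0,0,0,0.016,0.036,0,0,0,0,0,0.016,0.036,0,0,0,0,0,0.01,0.025,0,0,0,0,0,0,0,0,0,0,0,0]

```text
time_s: 1.9
ee_pos: [0.5604, 0.2211, 0.2491]
eef_rot: [-1.45, 1.569, 3.089]
force: [-0.2, 0.1, -0.1]
grip_width: 0.0939
```

```bash
python3 -c "
from h import *
st(); snap('wrist','w1'); m=ctrl.camera_model('wrist'); print(m['extrinsics'])"
```

```text
t 1.9 tcp [560.43 221.12 249.07] toolx [-1.6e-03  1.0e-04 -1.0e+00] jaw deg -9.95 F [-0.24  0.09 -0.14] M [-0.06 -0.08 -0.02] w 93.89 q [0.31 0.39 1.3  0.   1.45 0.49]
[[ 0.98485425 -0.16781738 -0.04358251  0.57261599]
 [-0.17337882 -0.95519835 -0.2398664   0.2888527 ]
 [-0.0013762   0.24378972 -0.96982714  0.42831628]
 [ 0.          0.          0.          1.        ]]
```

View pics/w1.png

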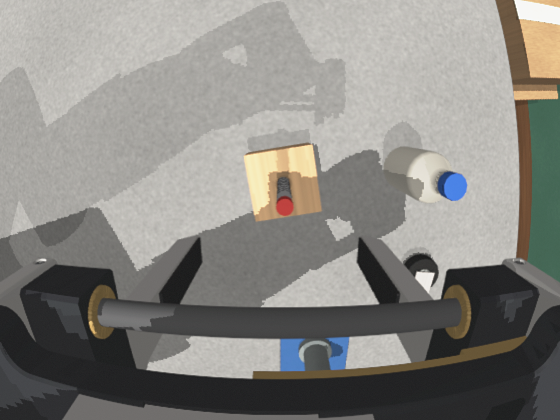

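The rod's red top is at (285,207), just left of centre between the fingers. I'll measure it with the fisheye model.

```bash
cat >> h.py <<'E'
def rays(K,u,v):
    x=(u-K[0,2]);y=(v-K[1,2]);r=np.hypot(x,y)+1e-9;th=r/K[0,0]
    return np.stack([x/r*np.sin(th),y/r*np.sin(th),np.cos(th)],-1)
def wcloud(f):
    z=np.load('pics/'+f+'.npz');d=z['d'];K=z['K'];E=z['E']
    v,u=np.indices(d.shape); r=rays(K,u,v); P=r/r[...,2:]*d[...,None]
    return P@E[:3,:3].T+E[:3,3], z['p'], d
E
python3 - <<'E'
from h import *
P,p,d=wcloud('w1'); hsv=cv2.cvtColor(p,cv2.COLOR_RGB2HSV).astype(int);H,S,V=[hsv[...,i] for i in range(3)]
v,u=np.indices(d.shape)
m=(u>265)&(u<305)&(v>185)&(v<225)&((H<6)|(H>174))&(S>150)
Q=P[m];print(len(Q),Q[:,2].max()); t=m&(P[...,2]>np.percentile(Q[:,2],95)-.003)
print(P[t].mean(0),t.sum(),u[t].mean(),v[t].mean())
(c,r)=cv2.minEnclosingCircle((P[t][:,:2]*1000).astype(np.float32));print(c,r)
m=(abs(P[...,2]-.055)<.006)&(u>230)&(u<335)&(v>130)&(v<235);print(cv2.minAreaRect((P[m][:,:2]*1000).astype(np.float32)),np.median(P[m][:,2]))
E
```

```text
249 0.4282016050652432
[0.5662108  0.22850626 0.1711179 ] 231 284.5238095238095 206.3939393939394
(569.1622314453125, 255.8665008544922) 35.231101989746094
((566.20458984375, 227.87091064453125), (79.94056701660156, 79.9586181640625), 89.4980697631836) 0.05483418664659381
```

Emit:
jog_arm:
  rows: [0.003,0.0035,-0.01,0,0,0,0,0.0028,0.0035,-0.02,0,0,0,0,0,0,-0.02,0,0,0,0,0,0,0,0,0,0,0,0,0,0,0,0,0,0,0,0,0,0,0,0,0]

```text
time_s: 2.45
ee_pos: [0.5662, 0.2235, 0.2017]
eef_rot: [2.044, 1.569, 0.295]
force: [-0.1, -1.1, 0.2]
grip_width: 0.0937
```

```bash
python3 -c "
from h import *
st()"
```

```text
t 2.45 tcp [566.17 223.54 201.65] toolx [ 1.3e-03  4.0e-04 -1.0e+00] jaw deg -10.2 F [-0.06 -1.07  0.24] M [-0.01 -0.04 -0.02] w 93.7 q [ 0.32  0.43  1.35 -0.    1.36  0.49]
```

Emit:
jog_arm:
  rows: [0,0.0045,-0.02,0,0,0,0,0,0,-0.03,0,0,0,0,0,0,-0.025,0,0,0,0,0,0,-0.0075,0,0,0,0,0,0,0,0,0,0,0.3,0,0,0,0,0,0,0.7]

```text
time_s: 2.95
ee_pos: [0.5666, 0.2287, 0.1198]
eef_rot: [2.084, 1.569, 0.336]
force: [0.5, -1.1, 0.0]
grip_width: 0.0838
```

Emit:
jog_arm:
  rows: [0,0,0,0,0,0,0.8,0,0,0,0,0,0,0.9,0,0,0,0,0,0,1,0,0,0,0,0,0,1,0,0,0,0,0,0,1,0,0,0,0,0,0,1]

```text
time_s: 3.45
ee_pos: [0.5659, 0.2286, 0.1181]
eef_rot: [2.02, 1.571, 0.273]
force: [0.8, 0.1, -0.2]
grip_width: 0.0437
```

```bash
python3 -c "
from h import *
st(); snap('wrist','w2')"
```

```text
t 3.45 tcp [565.88 228.63 118.13] toolx [ 2.e-04  1.e-04 -1.e+00] jaw deg -10.15 F [ 0.83  0.08 -0.17] M [-0.05 -0.07  0.01] w 43.66 q [ 0.32  0.51  1.43 -0.    1.19  0.5 ]
```

View pics/w2.png

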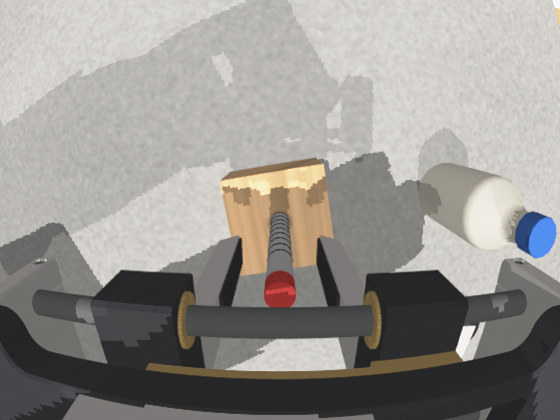

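The fingers are closing centred on the rod, so I'll keep closing.

Emit:
jog_arm:
  rows: [0,0,0,0,0,0,1,0,0,0,0,0,0,1,0,0,0,0,0,0,1,0,0,0,0,0,0,1,0,0,0,0,0,0,1,0,0,0,0,0,0,1,0,0,0,0,0,0,1,0,0,0,0,0,0,1]

```text
time_s: 4.17
ee_pos: [0.5658, 0.2286, 0.118]
eef_rot: [2.452, 1.571, 0.704]
force: [-0.2, 0.1, -0.7]
grip_width: 0.0131
```

```bash
python3 -c "
from h import *
st(); snap('wrist','w3')"
```

```text
t 4.17 tcp [565.85 228.62 117.95] toolx [ 0.  0. -1.] jaw deg -10.15 F [-0.16  0.14 -0.7 ] M [-0.07 -0.17 -0.03] w 13.12 q [0.32 0.51 1.43 0.   1.19 0.5 ]
```

Emit:
jog_arm:
  rows: [0,0,0.005,0,0,0,1,0,0,0.015,0,0,0,1,0,0,0.025,0,0,0,1,0,0,0.03,0,0,0,1,0,0,0.035,0,0,0,1,0,0,0.035,0,0,0,1,0,0,0.025,0,0,0,1,0,0,0.012,0,0,0,1]

```text
time_s: 4.88
ee_pos: [0.5662, 0.2288, 0.3044]
eef_rot: [2.08, 1.566, 0.332]
force: [0.1, 0.2, -1.0]
grip_width: 0.0134
```

```bash
python3 -c "
from h import *
st(); snap('wrist','w4');snap('scene','s4')"
```

```text
t 4.88 tcp [566.19 228.76 304.44] toolx [ 0.0047  0.0016 -1.    ] jaw deg -10.15 F [ 0.07  0.24 -0.96] M [-0.   -0.09 -0.02] w 13.36 q [0.32 0.39 1.18 0.   1.57 0.5 ]
```

View pics/s4.png

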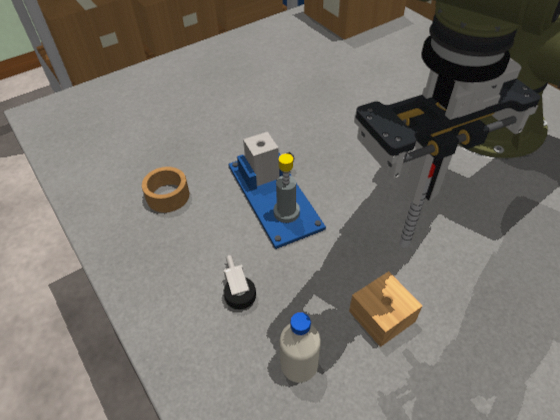

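View pics/w4.png

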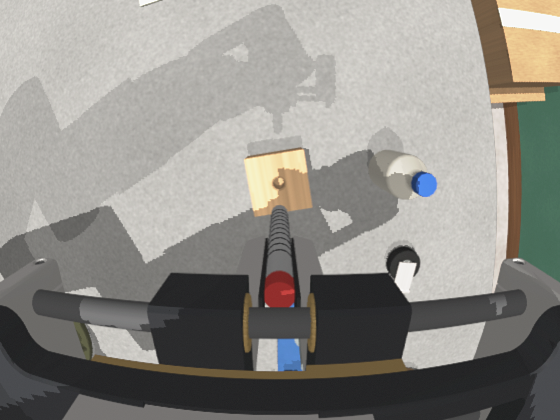

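The rod is out and upright in the grip. Next I'll carry it over the fixture and stop about 30 mm short of the bore.

Emit:
jog_arm:
  rows: [-0.001,-0.015,0,0,0,0,1,-0.002,-0.035,0,0,0,0,1,-0.002,-0.04,0,0,0,0,1,-0.002,-0.04,0,0,0,0,1,-0.002,-0.04,0,0,0,0,1,-0.002,-0.04,0,0,0,0,1,-0.002,-0.04,0,0,0,0,1,-0.002,-0.04,0,0,0,0,1]

```text
time_s: 5.65
ee_pos: [0.5496, -0.0638, 0.2984]
eef_rot: [-1.549, 1.568, 2.987]
force: [0.8, -0.8, -1.4]
grip_width: 0.0135
```

Emit:
jog_arm:
  rows: [-0.002,-0.04,0,0,0,0,1,0,-0.024,0,0,0,0,1,0,-0.01,0,0,0,0,1,0,0,-0.02,0,0,0,1,0,0,-0.02,0,0,0,1,0,0,-0.015,0,0,0,1,0,0,0,0,0,0,1,0,0,0,0,0,0,1]

```text
time_s: 6.32
ee_pos: [0.5484, -0.1349, 0.2441]
eef_rot: [-1.745, 1.569, 2.791]
force: [-0.7, -0.6, -0.2]
grip_width: 0.0131
```

```bash
python3 -c "
from h import *
st(); snap('wrist','w5');snap('top','t5')"
```

```text
t 6.32 tcp [ 548.36 -134.95  244.12] toolx [-2.1e-03  8.0e-04 -1.0e+00] jaw deg -10.13 F [-0.68 -0.56 -0.22] M [-0.03 -0.09 -0.01] w 13.11 q [-0.31  0.31  1.42  0.    1.42 -0.13]
```

View pics/w5.png

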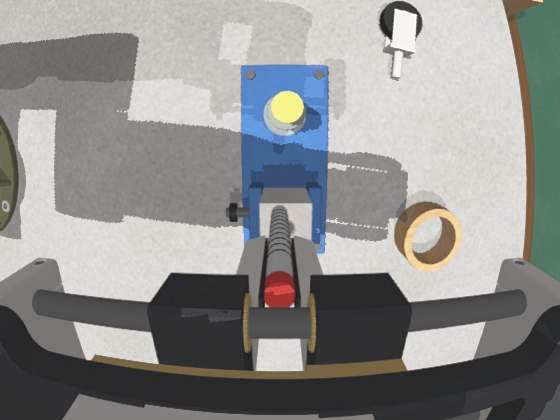

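View pics/t5.png

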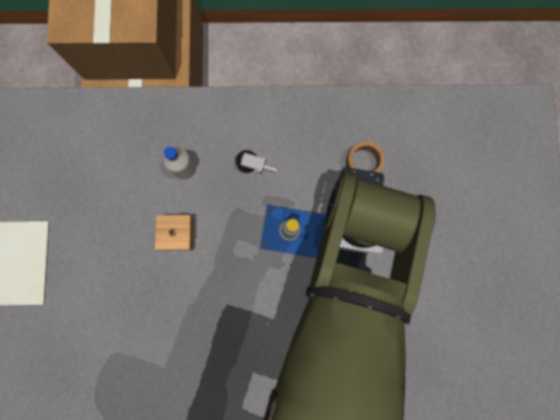

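The rod hides the bore from this side: its foot is at about (279,205) and the image's up direction is +y. I'll go past the bore to −y so both show.

Emit:
jog_arm:
  rows: [0,-0.015,0,0,0,0,1,0,-0.025,0,0,0,0,1,0,-0.015,-0.005,0,0,0,1,-0.005,-0.005,-0.005,0,0,0,1,0,0,-0.005,0,0,0,1,0,0,0,0,0,0,1,0,0,0,0,0,0,1]

```text
time_s: 7.0
ee_pos: [0.5438, -0.1946, 0.2298]
eef_rot: [-2.149, 1.57, 2.387]
force: [0.3, 0.2, -2.4]
grip_width: 0.0135
```

```bash
python3 -c "
from h import *
st(); p,d,m=snap('wrist','w6')
cv2.imwrite('pics/w6z.png',cv2.resize(p[60:260,200:360,::-1],None,fx=3.0,fy=3.0,interpolation=cv2.INTER_CUBIC))
P,p,d=wcloud('w6'); v,u=np.indices(d.shape)
m=(abs(P[...,2]-.1)<.005)&(u>240)&(u<330)&(v>60)&(v<280)
print(cv2.minAreaRect((P[m][:,:2]*1000).astype(np.float32)),np.median(P[m][:,2]))
"
```

```text
t 7.0 tcp [ 543.77 -194.6   229.76] toolx [-5.e-04  4.e-04 -1.e+00] jaw deg -10.12 F [ 0.25  0.24 -2.4 ] M [-0.07 -0.04 -0.03] w 13.47 q [-0.41  0.35  1.4   0.    1.39 -0.23]
((555.887939453125, -126.39188385009766), (135.01040649414062, 53.47724151611328), 80.23016357421875) 0.0998510137817536
```

View pics/w6z.png

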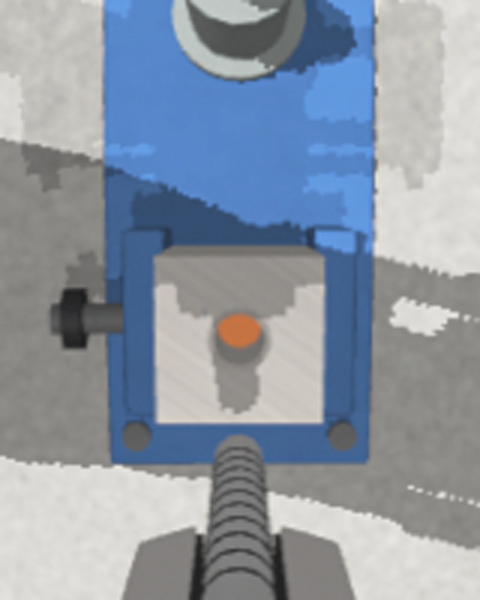

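The leg's top face spans (252–308, 144–201) with the bore mouth at about (280,172), and the rod foot is at about (280,208). I'll work out the positions.

```bash
python3 - <<'E'
from h import *
z=np.load('pics/w6.npz');K=z['K'];E=z['E'];p=z['p']
def hit(u,v,h):
    r=rays(K,np.array([u]),np.array([v]))[0]@E[:3,:3].T; return E[:3,3]+r*(h-E[2,3])/r[2]
print('mouth eye',hit(280.3,172.7,.1)*1000)
P,_,d=wcloud('w6'); v,u=np.indices(d.shape)
m=((abs(P[...,2]-.1)<.004)&(u>240)&(u<320)&(v>138)&(v<203)).astype(np.uint8)
n,l,s,c=cv2.connectedComponentsWithStats(m); k=1+np.argmax(s[1:,4]); print(s[k])
# ray positions at z=.1 for mask pixels (better than noisy depth)
q=np.array([hit(a,b,.1)[:2]*1000 for b,a in zip(*np.nonzero(l==k))],np.float32)
print(cv2.minAreaRect(q))
# hole: non-top pixels enclosed
hull=cv2.convexHull(np.argwhere(l==k)[:,::-1].astype(np.int32)); mm=np.zeros_like(m);cv2.fillConvexPoly(mm,hull,1)
hole=((mm==1)&(l!=k)).astype(np.uint8); n,l2,s2,c2=cv2.connectedComponentsWithStats(hole); j=1+np.argmax(s2[1:,4]); print(s2[j],c2[j])
q=np.array([hit(a,b,.1)[:2]*1000 for b,a in zip(*np.nonzero(l2==j))],np.float32); print('hole',q.mean(0),cv2.minEnclosingCircle(q))
# rod: pixels near foot by depth
for vv in range(203,232,2):
    row=P[vv,255:305]; i=np.nonzero((row[:,2]>.12)&(np.abs(row[:,1]+.194)<.03))[0]
    if len(i): print(vv,255+i.min(),255+i.max(),(row[i].mean(0)*1000).round(1))
print('foot by ray',hit(279.7,209.5,.132)*1000)
E
```

```text
mouth eye [ 550.05422071 -166.34005209  100.        ]
[ 251  145   57   56 2882]
((548.9671630859375, -166.18402099609375), (53.4882926940918, 53.512298583984375), 79.8841323852539)
[272 164  17  17 219] [279.78082192 172.33789954]
hole [ 549.6258  -165.91283] ((549.6852416992188, -165.87026977539062), 7.992931842803955)
205 277 282 [ 545.2 -188.7  137.3]
207 274 285 [ 545.1 -189.3  142.3]
209 273 286 [ 545.1 -189.5  148.5]
211 272 287 [ 545.  -189.8  153.7]
213 272 287 [ 545.1 -189.7  160.6]
215 271 288 [ 545.2 -190.1  165.2]
217 271 288 [ 545.  -190.2  170.4]
219 271 288 [ 545.  -189.9  177.1]
221 271 288 [ 545.  -189.9  182.5]
223 271 288 [ 544.9 -189.9  187.5]
225 271 288 [ 545.  -189.7  192.9]
227 270 289 [ 545.  -190.   196.5]
229 270 289 [ 545.  -189.9  201.3]
231 270 289 [ 545.  -190.   205.5]
foot by ray [ 544.49295941 -194.010863    132.        ]
```

Emit:
jog_arm:
  rows: [0.0013,0.0073,0,0,0,0,1,0.002,0.011,0,0,0,0,1,0.002,0.011,0,0,0,0,1,0,0,-0.01,0,0,0,1,0,0,-0.01,0,0,0,1,0,0,-0.005,0,0,0,1,0,0,0,0,0,0,1,0,0,0,0,0,0,1]

```text
time_s: 7.72
ee_pos: [0.5489, -0.1663, 0.2044]
eef_rot: [-1.76, 1.57, 2.775]
force: [-0.0, -0.5, -0.5]
grip_width: 0.0132
```

```bash
python3 -c "
from h import *
st(); p,d,m=snap('wrist','w7')
p2,d,m=snap('scene','s7')
cv2.imwrite('pics/w7z.png',np.hstack([cv2.resize(p[110:260,210:350,::-1],(560,600),interpolation=cv2.INTER_CUBIC)]))
cv2.imwrite('pics/s7z.png',cv2.resize(p2[90:210,210:330,::-1],(600,600),interpolation=cv2.INTER_CUBIC))
"
```

```text
t 7.72 tcp [ 548.94 -166.31  204.4 ] toolx [-1.e-03  4.e-04 -1.e+00] jaw deg -10.17 F [-0.04 -0.49 -0.49] M [-0.08 -0.03  0.01] w 13.17 q [-0.36  0.35  1.45  0.    1.34 -0.18]
```

View pics/w7z.png

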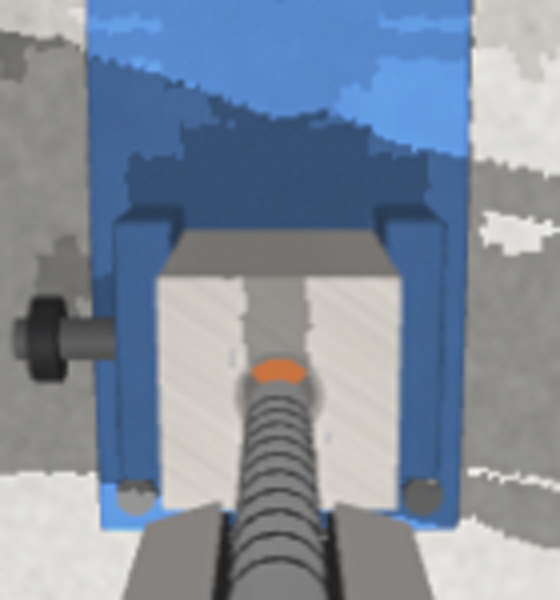

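View pics/s7z.png

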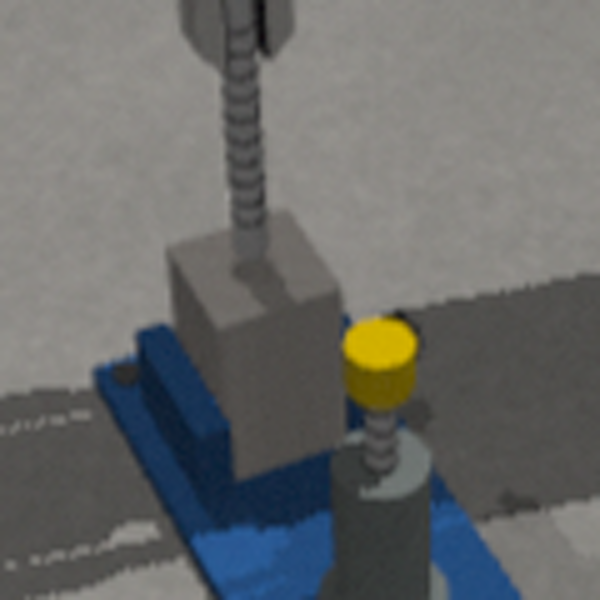

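Laterally the rod is centred over the bore; in y it needs about 1 mm. Descending in small steps.

Emit:
jog_arm:
  rows: [0,0.001,-0.001,0,0,0,1,0,0,-0.003,0,0,0,1,0,0,-0.002,0,0,0,1,0,0,-0.002,0,0,0,1,0,0,0,0,0,0,1]

```text
time_s: 8.23
ee_pos: [0.549, -0.165, 0.1964]
eef_rot: [-1.733, 1.57, 2.802]
force: [0.2, -0.1, -1.0]
grip_width: 0.0133
```

```bash
python3 -c "
from h import *
st()"
```

```text
t 8.23 tcp [ 548.97 -165.04  196.42] toolx [-7.e-04  2.e-04 -1.e+00] jaw deg -10.15 F [ 0.18 -0.11 -0.99] M [-0.06  0.    0.02] w 13.3 q [-0.36  0.36  1.46 -0.    1.32 -0.18]
```

Emit:
jog_arm:
  rows: [0,0,-0.002,0,0,0,1,0,0,-0.002,0,0,0,1,0,0,-0.002,0,0,0,1,0,0,0,0,0,0,1]

```text
time_s: 8.57
ee_pos: [0.549, -0.165, 0.1904]
eef_rot: [-1.746, 1.57, 2.79]
force: [-0.3, -1.3, -1.7]
grip_width: 0.0135
```

```bash
python3 -c "
from h import *
st()"
```

```text
t 8.57 tcp [ 548.98 -165.03  190.43] toolx [-6.e-04  2.e-04 -1.e+00] jaw deg -10.15 F [-0.33 -1.26 -1.73] M [-0.02 -0.05  0.  ] w 13.5 q [-0.36  0.36  1.47 -0.    1.31 -0.18]
```

Emit:
jog_arm:
  rows: [0,0,-0.002,0,0,0,1,0,0,-0.002,0,0,0,1,0,0,-0.002,0,0,0,1,0,0,-0.002,0,0,0,1,0,0,0,0,0,0,1]

```text
time_s: 8.98
ee_pos: [0.549, -0.165, 0.1824]
eef_rot: [-1.746, 1.57, 2.789]
force: [0.3, -0.0, -2.2]
grip_width: 0.0131
```

Emit:
jog_arm:
  rows: [0,0,-0.0015,0,0,0,1,0,0,-0.0015,0,0,0,1,0,0,-0.0015,0,0,0,1,0,0,-0.0015,0,0,0,1,0,0,0,0,0,0,1]

```text
time_s: 9.4
ee_pos: [0.549, -0.165, 0.1766]
eef_rot: [-1.794, 1.57, 2.741]
force: [-0.4, 0.6, -1.9]
grip_width: 0.0132
```

Emit:
jog_arm:
  rows: [0,0,-0.0015,0,0,0,1,0,0,-0.0015,0,0,0,1,0,0,-0.0015,0,0,0,1,0,0,-0.0015,0,0,0,1,0,0,0,0,0,0,1]

```text
time_s: 9.82
ee_pos: [0.549, -0.1651, 0.1706]
eef_rot: [-1.734, 1.57, 2.801]
force: [-0.3, -0.5, -1.9]
grip_width: 0.0134
```

Emit:
jog_arm:
  rows: [0,0,-0.0015,0,0,0,1,0,0,-0.0015,0,0,0,1,0,0,-0.0015,0,0,0,1,0,0,-0.0015,0,0,0,1,0,0,0,0,0,0,1]

```text
time_s: 10.23
ee_pos: [0.549, -0.165, 0.1646]
eef_rot: [-1.749, 1.57, 2.786]
force: [-0.2, -0.5, -1.9]
grip_width: 0.0133
```

Emit:
jog_arm:
  rows: [0,0,-0.0015,0,0,0,1,0,0,-0.0015,0,0,0,1,0,0,-0.0015,0,0,0,1,0,0,-0.0015,0,0,0,1,0,0,0,0,0,0,1]

```text
time_s: 10.65
ee_pos: [0.5491, -0.1651, 0.1588]
eef_rot: [-2.698, 1.571, 1.837]
force: [0.2, -0.2, -0.4]
grip_width: 0.0132
```

Emit:
jog_arm:
  rows: [0,0,-0.001,0,0,0,1,0,0,-0.001,0,0,0,1,0,0,-0.001,0,0,0,1,0,0,0,0,0,0,1]

```text
time_s: 10.98
ee_pos: [0.5492, -0.1651, 0.1562]
eef_rot: [1.386, 1.57, -0.362]
force: [-0.1, -0.5, 4.2]
grip_width: 0.0136
```

Contact with the plug: about 6 N of drag, with its face around 40 mm down. The step can't be nearer than 8 mm of travel.

Emit:
jog_arm:
  rows: [0,0,-0.001,0,0,0,1,0,0,-0.001,0,0,0,1,0,0,-0.001,0,0,0,1,0,0,-0.001,0,0,0,1,0,0,0,0,0,0,1]

```text
time_s: 11.4
ee_pos: [0.5492, -0.1651, 0.1517]
eef_rot: [-0.751, 1.571, -2.499]
force: [-0.5, 0.1, 3.2]
grip_width: 0.0133
```

Emit:
jog_arm:
  rows: [0,0,-0.0005,0,0,0,1,0,0,-0.0005,0,0,0,1,0,0,0,0,0,0,1]

```text
time_s: 11.65
ee_pos: [0.5492, -0.1651, 0.1509]
eef_rot: [1.451, 1.571, -0.297]
force: [-0.1, -0.4, 3.7]
grip_width: 0.0131
```

Emit:
jog_arm:
  rows: [0,0,-0.0005,0,0,0,1,0,0,-0.0005,0,0,0,1,0,0,0,0,0,0,1]

```text
time_s: 11.9
ee_pos: [0.5492, -0.1651, 0.1499]
eef_rot: [1.542, 1.571, -0.206]
force: [0.1, -0.1, 3.3]
grip_width: 0.0132
```

Emit:
jog_arm:
  rows: [0,0,-0.0005,0,0,0,1,0,0,-0.0005,0,0,0,1,0,0,0,0,0,0,1]

```text
time_s: 12.15
ee_pos: [0.5491, -0.1651, 0.1488]
eef_rot: [-2.338, 1.571, 2.197]
force: [-0.3, 0.1, 4.3]
grip_width: 0.0134
```

Emit:
jog_arm:
  rows: [0,0,-0.0005,0,0,0,1,0,0,-0.0005,0,0,0,1,0,0,0,0,0,0,1]

```text
time_s: 12.4
ee_pos: [0.5491, -0.1651, 0.1478]
eef_rot: [2.824, 1.571, 1.076]
force: [0.6, 0.7, 3.9]
grip_width: 0.0132
```

Emit:
jog_arm:
  rows: [0,0,-0.0005,0,0,0,1,0,0,-0.0005,0,0,0,1,0,0,0,0,0,0,1]

```text
time_s: 12.65
ee_pos: [0.5491, -0.1651, 0.1468]
eef_rot: [-2.056, 1.571, 2.479]
force: [-0.8, -0.4, 3.9]
grip_width: 0.0136
```

Emit:
jog_arm:
  rows: [0,0,-0.0005,0,0,0,1,0,0,-0.0005,0,0,0,1,0,0,0,0,0,0,1]

```text
time_s: 12.9
ee_pos: [0.5491, -0.1651, 0.1459]
eef_rot: [-1.856, 1.571, 2.68]
force: [0.2, -0.7, 4.2]
grip_width: 0.0131
```

Emit:
jog_arm:
  rows: [0,0,-0.0005,0,0,0,1,0,0,-0.0005,0,0,0,1,0,0,0,0,0,0,1]

```text
time_s: 13.15
ee_pos: [0.5491, -0.1651, 0.1448]
eef_rot: [-1.943, 1.571, 2.593]
force: [-0.2, 0.6, 4.4]
grip_width: 0.0132
```

Emit:
jog_arm:
  rows: [0,0,-0.0005,0,0,0,1,0,0,-0.0005,0,0,0,1,0,0,0,0,0,0,1]

```text
time_s: 13.4
ee_pos: [0.5491, -0.1651, 0.1438]
eef_rot: [-1.96, 1.571, 2.575]
force: [0.5, 0.2, 4.6]
grip_width: 0.0139
```

Emit:
jog_arm:
  rows: [0,0,-0.0005,0,0,0,1,0,0,-0.0005,0,0,0,1,0,0,0,0,0,0,1]

```text
time_s: 13.65
ee_pos: [0.5491, -0.1651, 0.1428]
eef_rot: [-1.761, 1.571, 2.774]
force: [1.2, 0.0, 3.8]
grip_width: 0.0135
```

Emit:
jog_arm:
  rows: [0,0,-0.0005,0,0,0,1,0,0,-0.0005,0,0,0,1,0,0,0,0,0,0,1]

```text
time_s: 13.9
ee_pos: [0.5491, -0.1651, 0.1418]
eef_rot: [-1.648, 1.571, 2.887]
force: [0.9, -0.2, 4.0]
grip_width: 0.0135
```

Emit:
jog_arm:
  rows: [0,0,-0.0005,0,0,0,1,0,0,-0.0005,0,0,0,1,0,0,0,0,0,0,1]

```text
time_s: 14.15
ee_pos: [0.5492, -0.1651, 0.141]
eef_rot: [1.311, 1.571, -0.436]
force: [-0.1, 0.5, 6.4]
grip_width: 0.0133
```

Emit:
jog_arm:
  rows: [0,0,-0.0005,0,0,0,1,0,0,0,0,0,0,1,0,0,0,0,0,0,1]

```text
time_s: 14.4
ee_pos: [0.5492, -0.1651, 0.1408]
eef_rot: [1.324, 1.57, -0.424]
force: [-0.3, 0.4, 8.4]
grip_width: 0.0133
```

Emit:
jog_arm:
  rows: [0,0,-0.0005,0,0,0,1,0,0,0,0,0,0,1,0,0,0,0,0,0,1]

```text
time_s: 14.65
ee_pos: [0.5493, -0.1651, 0.1406]
eef_rot: [1.345, 1.57, -0.403]
force: [-1.5, 0.6, 9.5]
grip_width: 0.0133
```

Emit:
jog_arm:
  rows: [0,0,-0.0005,0,0,0,1,0,0,-0.0005,0,0,0,1,0,0,0,0,0,0,1]

```text
time_s: 14.9
ee_pos: [0.5494, -0.1652, 0.1401]
eef_rot: [1.355, 1.569, -0.393]
force: [-2.9, 0.3, 15.0]
grip_width: 0.0135
```

It's firmly on the step: the force rose from 4 to 15 N over about 1 mm. I'll ease off now.

Emit:
jog_arm:
  rows: [0,0,0.0005,0,0,0,1,0,0,0.0005,0,0,0,1,0,0,0,0,0,0,1]

```text
time_s: 15.15
ee_pos: [0.5493, -0.1652, 0.1406]
eef_rot: [1.333, 1.57, -0.415]
force: [-1.1, 0.7, 9.5]
grip_width: 0.0133
```

```bash
python3 -c "
from h import *
st()"
```

```text
t 15.15 tcp [ 549.28 -165.16  140.64] toolx [ 7.e-04 -3.e-04 -1.e+00] jaw deg -10.15 F [-1.1   0.69  9.47] M [ 0.13  0.34 -0.  ] w 13.35 q [-0.36  0.41  1.53 -0.    1.2  -0.18]
```

Emit:
jog_arm:
  rows: [0,0,0.0005,0,0,0,1,0,0,0.0005,0,0,0,1,0,0,0,0,0,0,1]

```text
time_s: 15.4
ee_pos: [0.5491, -0.1651, 0.141]
eef_rot: [1.789, 1.571, 0.041]
force: [-0.9, -0.1, 5.5]
grip_width: 0.013
```

```bash
python3 -c "
from h import *
st()"
```

```text
t 15.4 tcp [ 549.15 -165.07  141.05] toolx [ 1.e-04  0.e+00 -1.e+00] jaw deg -10.14 F [-0.86 -0.13  5.52] M [-0.07  0.01 -0.01] w 13.02 q [-0.36  0.41  1.53  0.    1.2  -0.18]
```

Emit:
jog_arm:
  rows: [0,0,0.0005,0,0,0,1,0,0,0,0,0,0,1,0,0,0,0,0,0,1]

```text
time_s: 15.65
ee_pos: [0.5491, -0.1651, 0.1413]
eef_rot: [-2.026, 1.571, 2.51]
force: [-1.2, -0.7, 3.2]
grip_width: 0.0135
```

```bash
python3 -c "
from h import *
st(); snap('wrist','w8')"
```

```text
t 15.65 tcp [ 549.12 -165.06  141.29] toolx [-1.e-04  1.e-04 -1.e+00] jaw deg -10.15 F [-1.16 -0.74  3.16] M [-0.05 -0.22 -0.03] w 13.47 q [-0.36  0.41  1.53  0.    1.2  -0.18]
```

View pics/w8.png

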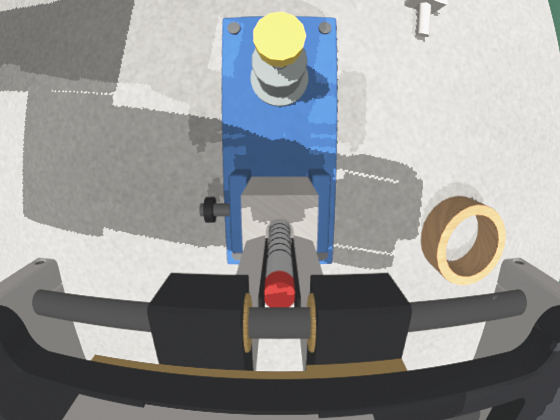

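The rod stands in the bore between the leg's top face (240–318, 178+) and the fingers. I'll take off the last of the load, then release.

Emit:
jog_arm:
  rows: [0,0,0.0003,0,0,0,1,0,0,0,0,0,0,1,0,0,0,0,0,0,1]

```text
time_s: 15.95
ee_pos: [0.5491, -0.1651, 0.1415]
eef_rot: [-1.798, 1.57, 2.738]
force: [0.1, -0.0, 0.5]
grip_width: 0.0132
```

```bash
python3 -c "
from h import *
st()"
```

```text
t 15.95 tcp [ 549.06 -165.06  141.52] toolx [-3.e-04  1.e-04 -1.e+00] jaw deg -10.15 F [ 0.09 -0.03  0.45] M [-0.09 -0.27 -0.  ] w 13.25 q [-0.36  0.41  1.53  0.    1.21 -0.18]
```

Emit:
jog_arm:
  rows: [0,0,0,0,0,0,0.7,0,0,0,0,0,0,0.5,0,0,0,0,0,0,0.5,0,0,0,0,0,0,0.5,0,0,0,0,0,0,0.5,0,0,0,0,0,0,0.5,0,0,0,0,0,0,0.5,0,0,0,0,0,0,0.5]

```text
time_s: 16.62
ee_pos: [0.5491, -0.1651, 0.1417]
eef_rot: [-1.675, 1.571, 2.86]
force: [-0.2, 0.0, 0.1]
grip_width: 0.0471
```

```bash
python3 -c "
from h import *
st()"
```

```text
t 16.62 tcp [ 549.11 -165.08  141.74] toolx [-0.  0. -1.] jaw deg -10.15 F [-0.24  0.04  0.05] M [-0.01 -0.02 -0.01] w 47.14 q [-0.36  0.41  1.53 -0.    1.21 -0.18]
```

Emit:
jog_arm:
  rows: [0,0,0.01,0,0,0,0.5,0,0,0.02,0,0,0,0.5,0,0,0.03,0,0,0,0.5,0,0,0.015,0,0,0,0.5,0,0,0,0,0,0,0.5,0,0,0,0,0,0,1,0,0,0,0,0,0,1,0,0,0,0,0,0,1]
  squeeze: 20

```text
time_s: 17.28
ee_pos: [0.5487, -0.1649, 0.2157]
eef_rot: [-1.748, 1.569, 2.787]
force: [0.2, -0.9, -0.1]
grip_width: 0.0304
```

Emit:
jog_arm:
  rows: [0,0,0,0,0,0,1,0,0,0,0,0,0,1,0,0,0,0,0,0,1,0,0,0,0,0,0,1,0,0,0,0,0,0,1,0,0,0,0,0,0,1]

```text
time_s: 17.78
ee_pos: [0.5491, -0.1651, 0.2167]
eef_rot: [-2.082, 1.571, 2.453]
force: [1.1, -0.3, 0.6]
grip_width: 0.0005
```

```bash
python3 -c "
from h import *
st(); snap('wrist','w9')
P,p,d=wcloud('w9');hsv=cv2.cvtColor(p,cv2.COLOR_RGB2HSV).astype(int);H,S,V=[hsv[...,i] for i in range(3)]
v,u=np.indices(d.shape)
m=(u>250)&(u<310)&(v>100)&(v<300)&((H<6)|(H>174))&(S>150)&(d>0)
print(m.sum(),np.percentile(P[m][:,2],[50,90,99]),P[m].mean(0))
m=(H>22)&(H<35)&(S>90)&(v<200)&(u>230)&(u<340)&(d>0)
print(m.sum(),np.percentile(P[m][:,2],[50,90,99])); t=m&(P[...,2]>np.percentile(P[m][:,2],90)-.004);print(P[t].mean(0))
"
```

```text
t 17.78 tcp [ 549.14 -165.08  216.72] toolx [-0.  0. -1.] jaw deg -10.15 F [ 1.1  -0.27  0.61] M [-0.03 -0.04  0.02] w 0.49 q [-0.36  0.34  1.44  0.    1.36 -0.18]
181 [0.19312904 0.19463322 0.23120232] [ 0.54999155 -0.16040096  0.19348372]
1019 [0.16001157 0.16092895 0.16166542]
[ 0.56991149 -0.0488088   0.16004304]
```

View pics/w9.png

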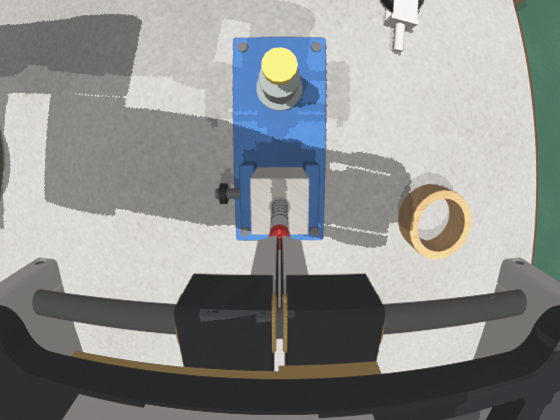

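The shut tips are right over the rod top at (279,231), and the gauge cap is at (279,65). I'll touch the rod lightly to read its height.

Emit:
jog_arm:
  rows: [0,0,-0.008,0,0,0,1,0,0,-0.008,0,0,0,1,0,0,-0.004,0,0,0,1,0,0,0,0,0,0,1]

```text
time_s: 18.17
ee_pos: [0.5486, -0.1649, 0.1951]
eef_rot: [-1.726, 1.568, 2.81]
force: [0.5, -0.1, 0.6]
grip_width: 0.0004
```

Emit:
jog_arm:
  rows: [0,0,-0.0005,0,0,0,1,0,0,-0.0005,0,0,0,1,0,0,0,0,0,0,1]

```text
time_s: 18.42
ee_pos: [0.5492, -0.1651, 0.1959]
eef_rot: [1.397, 1.571, -0.351]
force: [1.1, 0.1, -0.9]
grip_width: 0.0003
```

Emit:
jog_arm:
  rows: [0,0,-0.0005,0,0,0,1,0,0,-0.0005,0,0,0,1,0,0,0,0,0,0,1]

```text
time_s: 18.67
ee_pos: [0.5491, -0.1651, 0.1947]
eef_rot: [1.868, 1.571, 0.12]
force: [-0.2, 0.1, -0.2]
grip_width: 0.0003
```

Emit:
jog_arm:
  rows: [0,0,-0.0005,0,0,0,1,0,0,0,0,0,0,1,0,0,0,0,0,0,1]

```text
time_s: 18.92
ee_pos: [0.5491, -0.1651, 0.1942]
eef_rot: [2.27, 1.571, 0.522]
force: [-0.4, -0.2, -0.2]
grip_width: 0.0003
```

Emit:
jog_arm:
  rows: [0,0,-0.0005,0,0,0,1,0,0,0,0,0,0,1,0,0,0,0,0,0,1]

```text
time_s: 19.17
ee_pos: [0.5492, -0.1651, 0.1939]
eef_rot: [1.425, 1.57, -0.323]
force: [0.5, 1.2, 1.4]
grip_width: 0.0006
```

Emit:
jog_arm:
  rows: [0,0,-0.0005,0,0,0,1,0,0,0,0,0,0,1,0,0,0,0,0,0,1]

```text
time_s: 19.42
ee_pos: [0.5493, -0.1651, 0.1936]
eef_rot: [1.442, 1.57, -0.306]
force: [-0.3, 0.3, 4.2]
grip_width: 0.0006
```

```bash
python3 -c "
from h import *
st()"
```

```text
t 19.42 tcp [ 549.29 -165.14  193.58] toolx [ 6.e-04 -2.e-04 -1.e+00] jaw deg -10.15 F [-0.32  0.27  4.21] M [-0.08 -0.07 -0.01] w 0.6 q [-0.36  0.36  1.47  0.    1.31 -0.18]
```

The rod top touches at TCP z ≈ 193.7 mm, against 193.5 from the grip kinematics and 193.3 from depth. They agree, so next is the gauge.

Emit:
jog_arm:
  rows: [0,0,0.006,0,0,0,1,0,0,0.01,0,0,0,1,0.0035,0.02,0,0,0,0,1,0.006,0.034,0,0,0,0,1,0.006,0.034,-0.005,0,0,0,1,0.004,0.022,-0.02,0,0,0,1,0.0012,0.0078,-0.015,0,0,0,1,0,0,-0.005,0,0,0,1]

```text
time_s: 20.08
ee_pos: [0.5693, -0.0454, 0.1628]
eef_rot: [-1.602, 1.568, 2.936]
force: [0.4, -0.6, -0.3]
grip_width: 0.0005
```

Emit:
jog_arm:
  rows: [0,0,0,0,0,0,1,0,0,0,0,0,0,1,0,0,0,0,0,0,1]

```text
time_s: 20.33
ee_pos: [0.5702, -0.0483, 0.1655]
eef_rot: [1.535, 1.569, -0.214]
force: [-0.2, -1.1, 0.3]
grip_width: 0.0004
```

```bash
python3 -c "
from h import *
st(); snap('wrist','w10')"
```

```text
t 20.33 tcp [570.2  -48.31 165.52] toolx [ 1.5e-03 -3.0e-04 -1.0e+00] jaw deg -10.21 F [-0.17 -1.1   0.31] M [-0.08 -0.05  0.02] w 0.37 q [-0.15  0.38  1.51 -0.    1.25  0.03]
```

View pics/w10.png

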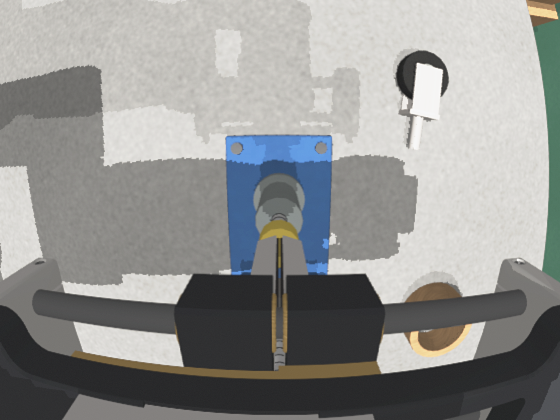

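The tips are over the cap at (279,228). Touching down lightly.

Emit:
jog_arm:
  rows: [0,0,-0.001,0,0,0,1,0,0,-0.0015,0,0,0,1,0,0,0,0,0,0,1,0,0,0,0,0,0,1]

```text
time_s: 20.72
ee_pos: [0.5698, -0.0474, 0.1618]
eef_rot: [-1.571, 1.571, 2.965]
force: [-0.3, 0.3, -0.8]
grip_width: 0.0002
```

Emit:
jog_arm:
  rows: [0,0,-0.0005,0,0,0,1,0,0,0,0,0,0,1,0,0,0,0,0,0,1]

```text
time_s: 20.97
ee_pos: [0.5698, -0.0473, 0.1612]
eef_rot: [-2.078, 1.571, 2.458]
force: [0.0, 0.3, 0.5]
grip_width: 0.0004
```

Emit:
jog_arm:
  rows: [0,0,-0.0005,0,0,0,1,0,0,0,0,0,0,1,0,0,0,0,0,0,1]

```text
time_s: 21.22
ee_pos: [0.5698, -0.0473, 0.1607]
eef_rot: [-1.351, 1.571, -3.099]
force: [0.3, -0.0, -0.7]
grip_width: 0.0006
```

Emit:
jog_arm:
  rows: [0,0,-0.0004,0,0,0,1,0,0,0,0,0,0,1,0,0,0,0,0,0,1]

```text
time_s: 21.47
ee_pos: [0.5699, -0.0473, 0.1604]
eef_rot: [1.528, 1.571, -0.22]
force: [-0.9, 0.2, 1.0]
grip_width: 0.0006
```

```bash
python3 -c "
from h import *
st()"
```

```text
t 21.47 tcp [569.87 -47.3  160.4 ] toolx [ 1.e-04 -0.e+00 -1.e+00] jaw deg -10.15 F [-0.94  0.23  1.02] M [-0.01 -0.07 -0.02] w 0.64 q [-0.15  0.39  1.51 -0.    1.24  0.03]
```

Emit:
jog_arm:
  rows: [0,0,-0.0004,0,0,0,1,0,0,0,0,0,0,1,0,0,0,0,0,0,1]

```text
time_s: 21.72
ee_pos: [0.5699, -0.0473, 0.1602]
eef_rot: [1.707, 1.571, -0.041]
force: [-1.7, 0.6, 4.4]
grip_width: 0.0005
```

```bash
python3 -c "
from h import *
st()"
```

```text
t 21.72 tcp [569.88 -47.28 160.17] toolx [ 3.e-04 -0.e+00 -1.e+00] jaw deg -10.15 F [-1.67  0.55  4.4 ] M [ 0.05  0.19 -0.04] w 0.54 q [-0.15  0.39  1.51  0.    1.24  0.03]
```

Gauge top is at 160.3 mm by the same touch (the rod's was 193.75), so the lift needed is about 33.4 mm. Opening, then gripping the cap.

Emit:
jog_arm:
  rows: [0,0,0.004,0,0,0,1,0,0,0.006,0,0,0,0.45,0,0,0,0,0,0,0.45,0,0,0,0,0,0,0.45,0,0,0,0,0,0,0.45,0,0,0,0,0,0,0.45,0,0,0,0,0,0,0.45,0,0,0,0,0,0,0.45]
  squeeze: 35

```text
time_s: 22.38
ee_pos: [0.5698, -0.0473, 0.1698]
eef_rot: [-1.453, 1.571, 3.082]
force: [-0.2, -0.7, 0.4]
grip_width: 0.0436
```

Emit:
jog_arm:
  rows: [0,0,0,0,0,0,0.45,0,0,0,0,0,0,0.45,0,0,-0.005,0,0,0,0.45,0,0,-0.01,0,0,0,0.45,0,0,-0.015,0,0,0,0.45,0,0,-0.009,0,0,0,0.45,0,0,0,0,0,0,0.45,0,0,0,0,0,0,0.45]

```text
time_s: 23.05
ee_pos: [0.5696, -0.0472, 0.1304]
eef_rot: [-1.542, 1.57, 2.993]
force: [0.4, -0.5, -0.1]
grip_width: 0.0514
```

```bash
python3 -c "
from h import *
st(); snap('wrist','w11')"
```

```text
t 23.05 tcp [569.59 -47.24 130.38] toolx [-1.3e-03  2.0e-04 -1.0e+00] jaw deg -10.14 F [ 0.39 -0.47 -0.07] M [-0.06 -0.12 -0.  ] w 51.37 q [-0.15  0.42  1.54  0.    1.18  0.03]
```

View pics/w11.png

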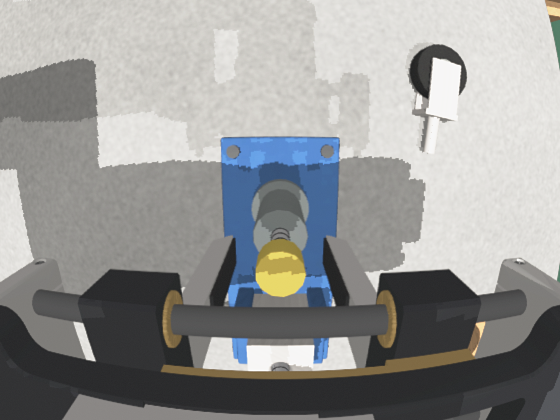

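The yellow cap at (280,267) is centred between the open fingers. Closing.

Emit:
jog_arm:
  rows: [0,0,0,0,0,0,0.7,0,0,0,0,0,0,1,0,0,0,0,0,0,1,0,0,0,0,0,0,1,0,0,0,0,0,0,1,0,0,0,0,0,0,1,0,0,0,0,0,0,1,0,0,0,0,0,0,1]

```text
time_s: 23.77
ee_pos: [0.5701, -0.0473, 0.1312]
eef_rot: [1.633, 1.57, -0.115]
force: [2.1, -0.4, 1.2]
grip_width: 0.0248
```

```bash
python3 -c "
from h import *
st()"
```

```text
t 23.77 tcp [570.14 -47.33 131.23] toolx [ 9.e-04 -1.e-04 -1.e+00] jaw deg -10.15 F [ 2.14 -0.37  1.22] M [-0.12 -0.58  0.03] w 24.85 q [-0.15  0.42  1.54  0.    1.18  0.03]
```

Emit:
jog_arm:
  rows: [0,0,0.003,0,0,0,1,0,0,0.006,0,0,0,1,0,0,0.007,0,0,0,1,0,0,0.007,0,0,0,1,0,0,0.005,0,0,0,1,0,0,0.003,0,0,0,1,0,0,0,0,0,0,1,0,0,0,0,0,0,1]

```text
time_s: 24.43
ee_pos: [0.5701, -0.0473, 0.1623]
eef_rot: [1.568, 1.57, -0.18]
force: [3.3, 0.8, 3.1]
grip_width: 0.0252
```

```bash
python3 -c "
from h import *
st()"
```

```text
t 24.43 tcp [570.11 -47.35 162.29] toolx [ 9.e-04 -2.e-04 -1.e+00] jaw deg -10.15 F [3.33 0.76 3.05] M [-0.12 -0.68 -0.01] w 25.24 q [-0.15  0.39  1.51 -0.    1.25  0.03]
```

Emit:
jog_arm:
  rows: [0,0,0.001,0,0,0,1,0,0,0.0008,0,0,0,1,0,0,0.0006,0,0,0,1,0,0,0,0,0,0,1,0,0,0,0,0,0,1]

```text
time_s: 24.85
ee_pos: [0.57, -0.0473, 0.1639]
eef_rot: [1.746, 1.57, -0.002]
force: [7.6, -0.2, -3.5]
grip_width: 0.0254
```

```bash
python3 -c "
from h import *
st()"
```

```text
t 24.85 tcp [570.05 -47.32 163.88] toolx [ 3.e-04 -0.e+00 -1.e+00] jaw deg -10.15 F [ 7.65 -0.2  -3.5 ] M [-0.16 -1.33  0.01] w 25.35 q [-0.15  0.38  1.51  0.    1.25  0.03]
```

Emit:
jog_arm:
  rows: [-0.0002,0,0.0006,0,0,0,1,-0.0002,0,0.0004,0,0,0,1,0,0,0,0,0,0,1,0,0,0,0,0,0,1]

```text
time_s: 25.18
ee_pos: [0.5701, -0.0473, 0.165]
eef_rot: [1.706, 1.569, -0.042]
force: [10.8, -0.6, -5.7]
grip_width: 0.0251
```

```bash
python3 -c "
from h import *
st()"
```

```text
t 25.18 tcp [570.07 -47.34 165.03] toolx [ 1.5e-03 -1.0e-04 -1.0e+00] jaw deg -10.15 F [10.81 -0.57 -5.67] M [-0.2  -1.9   0.06] w 25.09 q [-0.15  0.38  1.51  0.    1.25  0.03]
```

Emit:
jog_arm:
  rows: [0.0006,0,0,0,0,0,1,0.0006,0,0,0,0,0,1,0,0,0,0,0,0,1,0,0,0,0,0,0,1]

```text
time_s: 25.52
ee_pos: [0.5701, -0.0473, 0.165]
eef_rot: [-1.437, 1.569, 3.098]
force: [-3.6, -1.3, -1.7]
grip_width: 0.0251
```

```bash
python3 -c "
from h import *
st()"
```

```text
t 25.52 tcp [570.12 -47.31 164.98] toolx [-1.5e-03  1.0e-04 -1.0e+00] jaw deg -10.15 F [-3.64 -1.28 -1.69] M [-0.19  0.37 -0.02] w 25.07 q [-0.15  0.38  1.5  -0.    1.25  0.03]
```

Side force is off now. I'll release and check the height by touch.

Emit:
jog_arm:
  rows: [-0.0003,0,0,0,0,0,1,0,0,0,0,0,0,0.45,0,0,0,0,0,0,0.45,0,0,0,0,0,0,0.45,0,0,0,0,0,0,0.45,0,0,0,0,0,0,0.45,0,0,0,0,0,0,0.45,0,0,0,0,0,0,0.45]
  squeeze: 20

```text
time_s: 26.18
ee_pos: [0.5703, -0.0473, 0.1654]
eef_rot: [1.588, 1.571, -0.16]
force: [0.3, 0.2, -0.1]
grip_width: 0.0516
```

Emit:
jog_arm:
  rows: [0,0,0.008,0,0,0,0.45,0,0,0.016,0,0,0,0.45,0,0,0.014,0,0,0,0.45,0,0,0.005,0,0,0,0.45,0,0,0,0,0,0,0.45,0,0,0,0,0,0,1,0,0,0,0,0,0,1,0,0,0,0,0,0,1]

```text
time_s: 26.85
ee_pos: [0.57, -0.0472, 0.2075]
eef_rot: [-1.538, 1.569, 2.998]
force: [0.4, 0.1, -0.7]
grip_width: 0.0353
```

Emit:
jog_arm:
  rows: [0,0,0,0,0,0,1,0,0,0,0,0,0,1,0,0,0,0,0,0,1,0,0,0,0,0,0,1,0,0,0,0,0,0,1,0,0,0,0,0,0,1,0,0,0,0,0,0,1]

```text
time_s: 27.43
ee_pos: [0.5703, -0.0473, 0.2083]
eef_rot: [2.227, 1.571, 0.479]
force: [0.5, -0.6, -0.1]
grip_width: 0.0004
```

```bash
python3 -c "
from h import *
st(); p,d,m=snap('scene','s12'); snap('top','t12')
cv2.imwrite('pics/s12z.png',cv2.resize(p[80:240,190:350,::-1],(600,600),interpolation=cv2.INTER_CUBIC))"
```

```text
t 27.43 tcp [570.34 -47.28 208.35] toolx [ 0.  0. -1.] jaw deg -10.15 F [ 0.45 -0.63 -0.14] M [-0.02 -0.05 -0.09] w 0.4 q [-0.15  0.35  1.45  0.    1.34  0.03]
```

View pics/s12z.png

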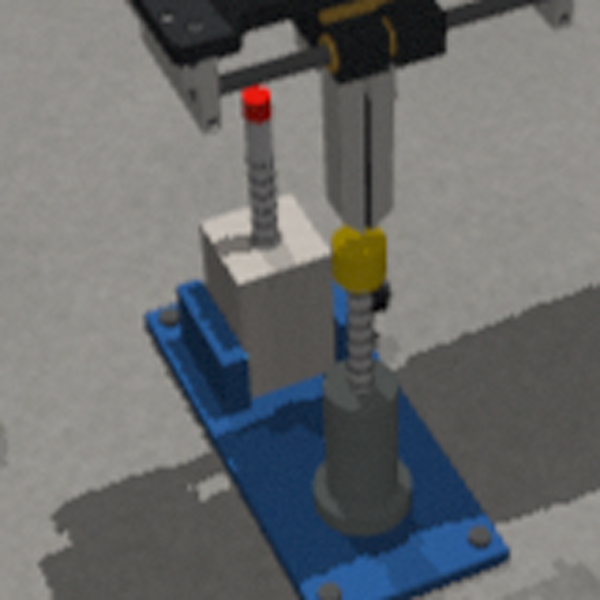

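The gauge is raised, with its cap at (360,258) in the crop, and the rod is standing with its red band at (257,103). Touching the gauge top the same way as before.

Emit:
jog_arm:
  rows: [0,0,-0.005,0,0,0,1,0,0,-0.005,0,0,0,1,0,0,-0.0015,0,0,0,1,0,0,0,0,0,0,1,0,0,0,0,0,0,1]

```text
time_s: 27.95
ee_pos: [0.5703, -0.0473, 0.1967]
eef_rot: [-1.471, 1.57, 3.065]
force: [0.5, 0.3, 0.4]
grip_width: 0.0004
```

Emit:
jog_arm:
  rows: [0,0,-0.0007,0,0,0,1,0,0,0,0,0,0,1,0,0,0,0,0,0,1]

```text
time_s: 28.2
ee_pos: [0.5704, -0.0473, 0.1962]
eef_rot: [1.709, 1.571, -0.039]
force: [0.4, -0.4, 0.2]
grip_width: 0.0004
```

Emit:
jog_arm:
  rows: [0,0,-0.0005,0,0,0,1,0,0,-0.0005,0,0,0,1,0,0,0,0,0,0,1,0,0,0,0,0,0,1]

```text
time_s: 28.53
ee_pos: [0.5703, -0.0473, 0.1951]
eef_rot: [-1.748, 1.571, 2.787]
force: [1.3, -0.2, -0.0]
grip_width: 0.0
```

Emit:
jog_arm:
  rows: [0,0,-0.0005,0,0,0,1,0,0,0,0,0,0,1,0,0,0,0,0,0,1]

```text
time_s: 28.78
ee_pos: [0.5703, -0.0473, 0.1946]
eef_rot: [-1.732, 1.571, 2.803]
force: [-0.4, -0.5, 1.2]
grip_width: 0.0005
```

Emit:
jog_arm:
  rows: [0,0,-0.0004,0,0,0,1,0,0,0,0,0,0,1,0,0,0,0,0,0,1]

```text
time_s: 29.03
ee_pos: [0.5703, -0.0473, 0.1942]
eef_rot: [-1.683, 1.571, 2.853]
force: [-0.5, 0.0, 0.7]
grip_width: 0.0005
```

Emit:
jog_arm:
  rows: [0,0,-0.0004,0,0,0,1,0,0,0,0,0,0,1,0,0,0,0,0,0,1]

```text
time_s: 29.28
ee_pos: [0.5704, -0.0473, 0.1939]
eef_rot: [1.558, 1.571, -0.19]
force: [0.2, 0.5, 0.3]
grip_width: 0.0007
```

```bash
python3 -c "
from h import *
st()"
```

```text
t 29.28 tcp [570.38 -47.31 193.93] toolx [ 2.e-04 -0.e+00 -1.e+00] jaw deg -10.15 F [0.16 0.49 0.32] M [-0.04 -0.06 -0.02] w 0.71 q [-0.15  0.36  1.47 -0.    1.31  0.03]
```

Emit:
jog_arm:
  rows: [0,0,-0.0004,0,0,0,1,0,0,0,0,0,0,1,0,0,0,0,0,0,1]

```text
time_s: 29.53
ee_pos: [0.5704, -0.0473, 0.1937]
eef_rot: [1.638, 1.57, -0.11]
force: [-1.2, 0.1, 4.6]
grip_width: 0.0004
```

```bash
python3 -c "
from h import *
st()"
```

```text
t 29.53 tcp [570.39 -47.3  193.71] toolx [ 4.e-04 -0.e+00 -1.e+00] jaw deg -10.15 F [-1.23  0.12  4.58] M [-0.02  0.21 -0.02] w 0.43 q [-0.15  0.36  1.47  0.    1.31  0.03]
```

The gauge touches at 193.71 mm under 4.6 N, and the rod touched at 193.58 mm under 4.2 N, so they are level to about 0.1 mm. Retreating for a last look.

Emit:
jog_arm:
  rows: [0,0,0.005,0,0,0,1,0,0,0.015,0,0,0,1,0,0,0.03,0,0,0,1,-0.015,0,0.025,0,0,0,1,-0.035,0.015,0,0,0,0,1,-0.035,0.025,0,0,0,0,1,-0.035,0.025,0,0,0,0,1,-0.02,0.015,0,0,0,0,1]

```text
time_s: 30.2
ee_pos: [0.4299, 0.0324, 0.2687]
eef_rot: [2.692, 1.57, 0.944]
force: [-0.6, 0.7, 0.9]
grip_width: 0.0002
```

Emit:
jog_arm:
  rows: [0,0,0,0,0,0,1,0,0,0,0,0,0,1,0,0,0,0,0,0,1,0,0,0,0,0,0,1]

```text
time_s: 30.53
ee_pos: [0.4331, 0.0307, 0.2683]
eef_rot: [-1.26, 1.57, -3.008]
force: [0.4, -0.6, 0.9]
grip_width: 0.0004
```

```bash
python3 - <<'E'
from h import *
st()
for n in ['scene','top']:
    snap(n,n+'F'); P,p,d=cloud(n+'F'); hsv=cv2.cvtColor(p,cv2.COLOR_RGB2HSV).astype(int);H,S,V=[hsv[...,i] for i in range(3)]
    v,u=np.indices(d.shape); near=(np.abs(P[...,0]-.56)<.05)&(P[...,1]<0)&(P[...,1]>-.22)&(P[...,2]>.12)
    for k,m in [('rod',near&((H<6)|(H>174))&(S>150)),('gauge',near&(H>22)&(H<35)&(S>120))]:
        z=P[m][:,2]; print(n,k,m.sum(),np.percentile(z,[50,90,97]) if m.sum() else '', P[m].mean(0) if m.sum() else '')
E
```

```text
t 30.53 tcp [433.14  30.65 268.29] toolx [-4.e-04 -1.e-04 -1.e+00] jaw deg -10.19 F [ 0.39 -0.64  0.86] M [-0.01 -0.06 -0.01] w 0.41 q [-0.01 -0.01  1.73 -0.    1.42  0.16]
scene rod 58 [0.19197476 0.19413975 0.19457498] [ 0.55059581 -0.16227414  0.19061681]
scene gauge 235 [0.19138441 0.19334379 0.19390981] [ 0.57291126 -0.04357006  0.18804953]
top rod 26 [0.19348195 0.19509538 0.19541319] [ 0.54847505 -0.16478595  0.19308987]
top gauge 125 [0.1930816  0.19528618 0.19613494] [ 0.56846526 -0.04884561  0.19284396]
```

View pics/sceneF.png

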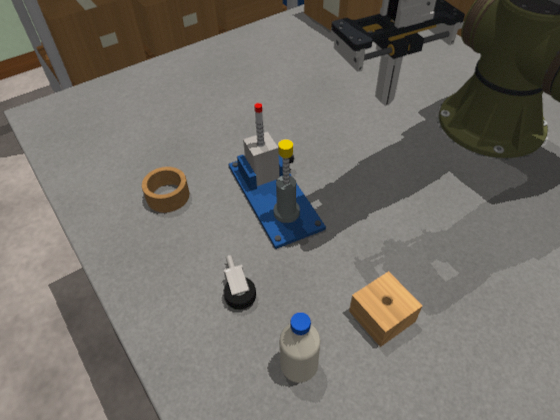

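The final view shows the rod standing in the bore with its top at (259,106) and the gauge cap at (286,148). Both tops read about 194 mm, the other things haven't moved and the arm is clear. Handing in.

```bash
python3 -c "
from h import *
print(ctrl.hand_in())"
```

```text
the job is handed in; nothing more can be done
None
```

The rod is standing in the bore on the plug, and the gauge is set level with it. The job is handed in at about 30.5 s of the 67 s allowed.

- **Plug:** The rod met the plug about 40 mm down and slid it about 17 mm against roughly 6 N of drag. It stopped firmly on the step. The highest reading was 15 N at the wrist, about 17 N on the plug counting the rod's weight; forces were only read between small steps.
- **Rod reading:** With the load off, its top is about 193.7 mm above the table, so about 93.7 mm sticks out above the rim. The light touch with shut fingertips, the grip position and the camera depth agreed within 0.5 mm.
- **Gauge:** I drew it up about 33.5 mm and released it. The same touch read 193.7 mm on the gauge and 193.6 mm on the rod, at about the same force. The last pictures put both tops near 194 mm, level to within 1 mm.
- **One thing off along the way:** While I was drawing the gauge up, side force on the tool reached about 11 N. I eased it off before letting go.

At hand-in the gripper was empty and clear of everything, and the bottle, tape and castor looked unmoved in the final picture.

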